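# Run the dilatometer furnace open with the two drive keys

### The job

Open the dilatometer's furnace: with one fingertip on each, press the two green drive keys down together and hold them without letting up until the furnace carriage has run all the way back and rests against its rubber end stop; then let go of both keys and pull clear. Work the furnace only through its keys: do not touch the furnace, do not press the red stop button, and leave the things lying around as they are.

Things in the scene. Friction and masses are not known exactly. Their poses are not given: they have to be found in the camera images.
- dilatometer: Bench instrument, fixed: dark plinth, local x -140 to 160, y -680 to 110 mm, flat deck 110 mm high. Origin on the table under the console at its left end; +x to its back, +y to its left, z up. Green keys at the console's front; behind them a low tilted display (x 25 to 105, y -85 to 35, up to 50 mm above the deck). Cream measuring head right of it: x -30 to 130, y -240 to -110, 275 mm high.
- left_cap: Left green drive key: flat round cap 24 mm across, pressed straight down. Origin at the centre of its top, 124 mm above the table when up, at local (-60, +30) mm of the dilatometer; axes as the dilatometer's. The keys lie 60 mm apart along its y: fingers with inner faces 50 mm apart stand on both. Fully down, it is still 5 mm above its 33 mm collar and 8 mm above the flat deck around.
- right_cap: Right green drive key, the same as the left, centre at local (-60, -30) mm of the dilatometer, top 124 mm above the table when up.
- left_key (a joint): Travel of the left key in m: 0 up, 0.006 fully down. Spring return: about 1 N starts it, about 6.5 N holds it fully down (13 N for both keys together).
- right_key (a joint): Travel of the right key in m, the same as the left.
- furnace (a joint): Furnace carriage position in m: 0 closed (next to the measuring head), 0.14 open, resting on the rubber end stop at the instrument's right end. Starts at 0 to 0.045. It runs at about 27 mm/s (4 to 6 s in all) only while both keys are down 4 mm or more; it brakes within 7 mm when either key comes up, and stays where it is after release.
- furnace_shell: The furnace: charcoal cylinder 240 mm long, 132 mm in diameter, top 271 mm above the table, with white end rings, lying along the dilatometer's y on a dark carriage. Origin at deck height under its middle, at local x 30, y -375 mm minus the furnace joint value; it moves to local -y. Must not be touched.
- stop (a joint): Travel of the red stop button in m: 0 up, 0.005 pressed. Leave it up.
- stop_top (a point): Top centre of the red mushroom stop button (32 mm in diameter) on its yellow plate, at the back of the console, local (50, 78) mm of the dilatometer, 146 mm above the table.
- vial: Small amber sample vial with black cap, 22 mm in diameter, 45 mm high, standing on the deck left of the keys; origin at its underside. Leave alone.
- tweezers: Steel tweezers, 145 mm long and 10 mm high, lying on the deck in front of the measuring head; origin at its underside. Leave alone.
- sample_tray: White compartment tray with specimen rods, 85 x 150 x 20 mm, on the table in front of the instrument. Leave alone.
- beaker: Glass beaker, 60 mm in diameter, 70 mm high, on the table in front of the console. Leave alone.
- caliper: Steel caliper, 190 mm long, lying on the table in front of the instrument's right part. Leave alone.
- wash_bottle: White bottle with red cap, 60 mm in diameter, 160 mm high, standing on the table left of the instrument; origin at its underside. Leave alone.
- screwdriver: Orange-handled screwdriver, 160 mm long, lying on the table left of the instrument. Leave alone.

How it is judged:
On the way, in this order (a step that is already met when the one before it is completed fails the run):
1. both green keys are down at the same time, a finger on each (value of joint each of left_key, right_key above 0.004 m and contact force between the fingers and left_cap above 0.5 N and contact force between the fingers and right_cap above 0.5 N), for 0.2 s.
2. the furnace is at its end stop with both keys still held down (value of joint furnace above 0.136 m and value of joint each of left_key, right_key above 0.003 m and contact force between the fingers and left_cap above 0.5 N and contact force between the fingers and right_cap above 0.5 N), for 0.2 s.
At the end, for the whole second after the job is handed in: The furnace carriage rests at its end stop (within 4 mm of its full 140 mm), both green keys and the red stop are up again (within 1 mm) (value of joint furnace above 0.136 m and velocity of joint furnace below 0.005 m/s and value of joint each of left_key, right_key, stop below 0.001 m); the robot touches nothing.
It fails at once if a key is let up while the furnace is on its way (value of joint furnace between 0.055 and 0.128 m and value of joint any of left_key, right_key below 0.0015 m).
It fails at once if the robot touches the furnace (contact force between any of the arm, the fingers and furnace_shell above 1 N).
It fails at once if the red stop button is pressed (value of joint stop above 0.002 m).
It fails at once if a bystander is moved by more than 20 mm, lifted or knocked over (distance of any of vial, tweezers, sample_tray, beaker, caliper, wash_bottle, screwdriver from where it was at the start of the episode above 0.02 m or angle between any of vial, wash_bottle, beaker's own z axis and vertical above 0.5 rad).
It also fails if it takes over 45 s, if anything falls off the work surface, if the arm or the gripper's body presses on something with over 40 N, if the wrist force passes 120 N, or if a joint passes its speed limit or range.

### The arm

A 6-joint arm with a two-finger parallel gripper is mounted at the origin on the work surface. World frame = base frame: x ahead of the robot, y to its left, z up, the work surface at z = 0. Lengths are in m, angles in rad, forces in N, time in s.
With the tool pointing down it reaches from about 0.35 to 0.875 m from the base axis. Payload 4.2 kg.
Tool frame: the origin (TCP) lies midway between the tips of the shut fingers; the grasp point (between the pads) lies arm.pinch_z behind it (arm.pinch_z is the distance from the TCP to the grasp point, in m); z points along the fingers, y is the direction in which the jaws open and shut (so a half turn about z gives the same grasp; the last joint's range is limited). The gripper opens to 85 mm and grips with 20 to 120 N. Pads are 22 mm wide; open, the fingers measure 114 mm over their backs; the gripper's body (76 mm by 85 mm) begins 54 mm behind the grasp point. The pads swing forward as they close: fully open they stand 13 mm farther back than shut.
Start: joints at [-0.908, 0.385, 0.008, 0, -1.194, -0.259], TCP at [0.246, -0.575, 0.231] pointing down, gripper open.
Joint ranges: [-3.14, 3.14], [-1.21, 2.06], [-1.07, 1.41], [-3.16, 2.05], [-2.99, -0.16], [-3.1, 3.1]. Speed limits (rad/s): [2.79, 2.79, 3.14, 3.14, 3.14, 3.14].

### API

Orientations are given as a unit quaternion [x, y, z, w].
In Python, from bench import arm gives the robot as it stands.
- The arm moves only by the tool arm_command, never from a script. Its argument "rows" is a list of rows, each a list of 5 numbers: the opening, from 0 (shut) to 1 (fully open), then the shift along the tool's x, y, z in units of 150 mm (1.0 is 150 mm), then the turn about the tool's z in units of 30 degrees (1.0 is 30 degrees). A call has 1 to 20 rows; each row is the pose to reach, as a shift and turn from the pose measured when the call began, along the tool's axes at that moment; what a row does not reach only later rows make up. A row lasts 1/10 s, in which the tool goes at most 50 mm and 8.59 degrees, less where a joint would pass 70% of its speed; a pose out of reach is approached as far as the arm can. A call with a number of a shift or a turn outside -1 to 1 is refused whole. A call with a gripper value outside its range is refused whole. The fingers move at their own pace and stop on an object; the grip force is fixed at half the most. Time passes only in rows, so rows that repeat a pose let the fingers close. It gives the time, the measured TCP pose, the force and the opening at its end, in the units of the state.
- arm.sense(): the state, without advancing time (a new reading comes with each control period).
- arm.grab_frame(name): name is "scene" or "side" or "wrist"; returns a dict with "pixels" (384x512x3 uint8, red, green, blue), "range_z" (384x512 float32, m along the optical axis (not along the pixel's ray), 0 where there is no reading), "fx", "fy", "cx", "cy" (pixels), "rvec" (rotation vector, rad) and "tvec" (3), from world to camera coordinates, as OpenCV has them. Camera axes: x right, y down, z forward; pixel columns grow to the right and rows downward; lengths in m; the calibration is good to about 2 mm. A picture is of the moment at which its call begins.
- arm.close_job(): hands the job in, once; it reports no verdict.
The state is a dict: "clock": time; "q": joint angles; "qvel": joint speeds; "tau": joint torques, N m; "eef_pos": TCP position; "eef_rot": TCP orientation; "ft_force": force on the tool from outside, world axes, zero at the start; "moment": the same for the moment, N m; "gripper_width": opening from 0.0 (shut) to 1.0 (fully open).
Only numpy, scipy, OpenCV 4.12 (cv2) and the standard library are available. Lean on these libraries where they do the work, as an engineer would, in place of code of your own. Each camera call takes 0.05 s, during which the arm holds its last target.

## Working session

There is one attempt and no reset: what is moved stays moved. The work goes in short steps, Python scripts to look and compute and a tool call to move; the robot and the scene stay as the last step left them, time stands still between calls to the robot, and variables do not carry over. Pictures are saved under pics/ and viewed, and the job is handed in when it is done.

Besides the shell and the picture viewer there is one more tool, called after "Request:" as name([rows], argument=value, ...), one row to a line, values as JSON. arm_command: Moves the arm, as the interface text tells. Shifts and turns lie within -1 to 1; 1 stands for 150 mm of shift or 30 degrees of turn. Its arguments: {"type":"object","properties":{"rows":{"type":"array"}},"required":["rows"]}

```bash
mkdir -p pics; cat > h.py <<'E'
import numpy as np, cv2
from bench import arm
def grab(n,fn):
    f=arm.grab_frame(n); cv2.imwrite('pics/'+fn,cv2.cvtColor(f['pixels'],cv2.COLOR_RGB2BGR)); return f
def cam(f):
    R=cv2.Rodrigues(np.array(f['rvec'],float))[0]; t=np.array(f['tvec'],float).reshape(3); return R,t
def onplane(f,u,v,z):
    R,t=cam(f); d=R.T@np.array([(u-f['cx'])/f['fx'],(v-f['cy'])/f['fy'],1]); c=-R.T@t
    return c+d*(z-c[2])/d[2]
def pt(f,u,v):
    R,t=cam(f); z=f['range_z'][int(round(v)),int(round(u))]
    return R.T@(np.array([(u-f['cx'])/f['fx']*z,(v-f['cy'])/f['fy']*z,z])-t)
def blobs(f,lo,hi,amin=15):
    h=cv2.cvtColor(f['pixels'],cv2.COLOR_RGB2HSV); m=cv2.inRange(h,lo,hi)
    n,l,s,c=cv2.connectedComponentsWithStats(m)
    return [(c[i],s[i]) for i in range(1,n) if s[i][4]>=amin]
E
python3 - <<'E'
from h import *
print(arm.sense())
for n in ['scene','side','wrist']:
    f=grab(n,n+'0.png')
    for c,s in blobs(f,(45,90,50),(85,255,255)): print(n,'g',c,s,onplane(f,*c,.124),pt(f,*c))
    for c,s in blobs(f,(0,150,80),(6,255,255)): print(n,'r',c,s,onplane(f,*c,.146),pt(f,*c))
E
```

```text
{'clock': 0.0, 'q': array([-9.08418974e-01,  3.85533682e-01,  6.59083735e-03, -4.39972396e-04,
       -1.19397474e+00, -2.58597072e-01]), 'qvel': array([-2.37615822e-04,  1.38075035e-03,  1.71299465e-05, -6.72965451e-04,
       -3.12308233e-04, -1.55012952e-04]), 'tau': array([-8.37505086e-04, -3.92291236e+01,  1.88398039e+01,  4.18635160e+00,
       -4.72325875e-03,  6.88139210e-06]), 'eef_pos': array([ 0.24532993, -0.5741995 ,  0.23023044]), 'eef_rot': array([-2.00441805e-01,  9.79705015e-01,  1.04101275e-03, -2.88160202e-04]), 'ft_force': array([ 0.68945868, -0.52589703, -0.22269555]), 'moment': array([ 0.01580261,  0.0398049 , -0.01196903]), 'gripper_width': 0.9967258140508165}
scene r [299.52941176 150.56862745] [295 147   9   9  51] [0.5798924  0.31393619 0.146     ] [0.58731499 0.29913463 0.1585245 ]
scene r [300.69117647 176.26470588] [296 173  11   8  68] [0.63889619 0.21595849 0.146     ] [0.63840832 0.21696146 0.14502453]
side g [249.         193.70731707] [244 192  11   5  41] [0.54463537 0.10282275 0.124     ] [0.54449516 0.10346221 0.124406  ]
side g [248.22580645 205.66129032] [243 202  11   8  62] [0.53474214 0.15979189 0.124     ] [0.53501156 0.15857976 0.1231796 ]
side r [354.22826087  94.91304348] [350  90  10  11  92] [ 0.26808128 -0.69735659  0.146     ] [ 0.24950571 -1.1242335   0.00650906]
side r [202.28767123 210.47945205] [197 207  11   9  73] [0.63243508 0.23308408 0.146     ] [0.63365728 0.22975026 0.14362702]
side r [212.59340659 227.35164835] [208 222  10  11  91] [0.58885091 0.29456077 0.146     ] [0.5827474  0.31263422 0.15995053]
```

View pics/scene0.png

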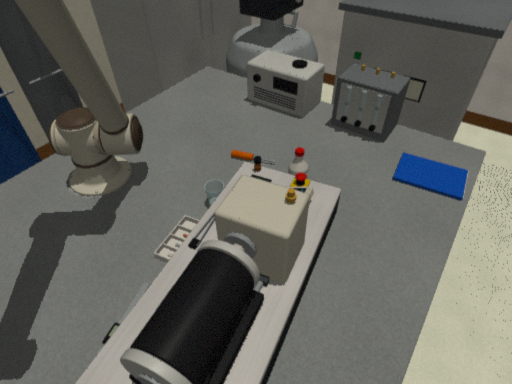

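View pics/side0.png

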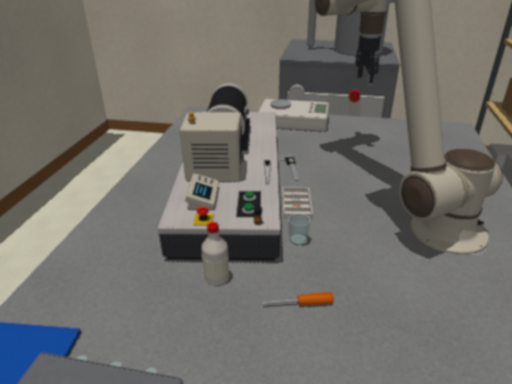

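View pics/wrist0.png

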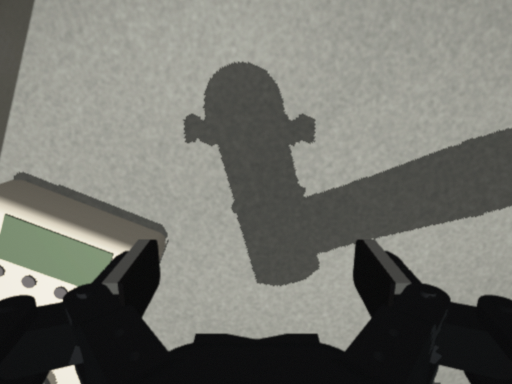

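The side view shows the two green caps at (249,194) and (248,205), with the vial just left of them at (258,215) and the red stop at (203,210). The scene view has the caps hidden behind the head. I estimate the cap midpoint at (0.540, 0.131) with the instrument yawed about 10°. I'll approach in front of the instrument.

Request:
arm_command([
  [0.59,-0.19,0.23,0,0],
  [0.59,-0.38,0.47,0,0],
  [0.59,-0.56,0.7,0,0],
  [0.59,-0.75,0.93,0,0],
  [0.59,-0.75,0.93,0,0],
])

```text
clock: 0.65
eef_pos: [0.2944, -0.3979, 0.2309]
eef_rot: [-0.203, 0.979, 0.001, 0.0]
ft_force: [0.1, -1.4, 0.1]
gripper_width: 0.594
```

Request:
arm_command([
  [0.59,-0.19,0.23,0,0],
  [0.59,-0.38,0.47,0,0],
  [0.59,-0.56,0.7,0,0],
  [0.59,-0.75,0.93,0,0],
  [0.59,-0.75,0.93,0,0],
])

```text
clock: 1.15
eef_pos: [0.3433, -0.222, 0.2317]
eef_rot: [-0.206, 0.979, 0.001, 0.001]
ft_force: [0.7, -0.3, 0.6]
gripper_width: 0.594
```

Request:
arm_command([
  [0.59,-0.19,0.23,0,0],
  [0.59,-0.38,0.47,0,0],
  [0.59,-0.56,0.7,0,0],
  [0.59,-0.75,0.93,0,0],
  [0.59,-0.75,0.93,0,0],
])

```text
clock: 1.65
eef_pos: [0.3917, -0.0458, 0.2325]
eef_rot: [-0.209, 0.978, 0.001, 0.001]
ft_force: [0.3, -0.9, -0.1]
gripper_width: 0.584
```

Request:
arm_command([
  [0.59,-0.19,0.23,0,0],
  [0.59,-0.38,0.47,0,0.2],
  [0.59,-0.56,0.7,0,0.4],
  [0.59,-0.75,0.93,0,0.44],
  [0.59,-0.75,0.93,0,0.44],
  [0.59,-0.75,0.93,0,0.44],
])

```text
clock: 2.25
eef_pos: [0.4376, 0.1272, 0.2326]
eef_rot: [-0.095, 0.995, 0.001, 0.0]
ft_force: [0.7, -1.0, 0.1]
gripper_width: 0.591
```

```bash
python3 - <<'E'
from h import *
s=arm.sense(); print(s['clock'],s['eef_pos'],s['eef_rot'],s['gripper_width'],s['ft_force'],arm.pinch_z)
for n in ['wrist','side']:
    f=grab(n,n+'1.png')
    for c,st in blobs(f,(45,90,50),(85,255,255)): print(n,'g',c,st,onplane(f,*c,.124),pt(f,*c))
    for c,st in blobs(f,(0,150,80),(6,255,255)): print(n,'r',c,st,onplane(f,*c,.146),pt(f,*c))
E
```

```text
2.25 [0.43755929 0.12724092 0.23259046] [-9.54850573e-02  9.95430093e-01  1.15413543e-03  4.50222374e-04] 0.591412516523072 [ 0.66361159 -0.95974732  0.05388142] 0.0187
wrist g [203.6214442  295.49671772] [193 281  22  28 457] [0.54377755 0.09999541 0.124     ] [0.5443612  0.09995162 0.12315004]
wrist g [268.20439189 295.78885135] [256 282  26  28 592] [0.53343941 0.1556897  0.124     ] [0.53459822 0.15599681 0.1222044 ]
wrist r [412.95918367 381.        ] [406 377  14   7  49] [0.57865917 0.29278254 0.146     ] [0.57695958 0.29130352 0.14787658]
side g [248.9  193.75] [244 192  11   5  40] [0.54485375 0.10308224 0.124     ] [0.5447454  0.10357573 0.12431341]
side g [248.2295082  205.73770492] [243 202  11   8  61] [0.53466002 0.16013582 0.124     ] [0.53465772 0.16014617 0.12400701]
side r [354.27368421  94.98947368] [350  90  10  11  95] [ 0.26790405 -0.6964034   0.146     ] [ 0.24945116 -1.11922499  0.00775762]
side r [202.29577465 210.45070423] [197 207  11   9  71] [0.63245277 0.23296149 0.146     ] [0.63373399 0.22946636 0.14351259]
side r [212.61538462 227.34065934] [208 222  10  11  91] [0.58881329 0.29451109 0.146     ] [0.58381831 0.30930527 0.15741855]
```

View pics/wrist1.png

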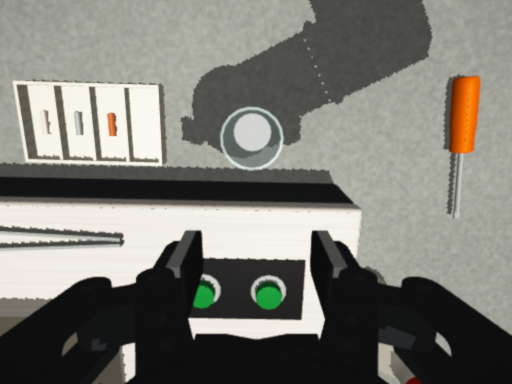

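The wrist view shows both caps at (204,295) and (268,296), with the right one partly hidden by the finger. The tool needs to go about 17 mm toward tool −y. I'll centre it sideways, move partway in, and look again.

Request:
arm_command([
  [0.7,0,-0.113,0,0.03],
  [0.7,-0.13,-0.113,0,0.03],
  [0.7,-0.13,-0.113,0,0.03],
  [0.7,-0.13,-0.113,0,0.03],
])

```text
clock: 2.75
eef_pos: [0.4592, 0.1118, 0.2327]
eef_rot: [-0.086, 0.996, 0.001, 0.0]
ft_force: [-0.4, 0.4, -0.7]
gripper_width: 0.701
```

```bash
python3 - <<'E'
from h import *
s=arm.sense(); print(s['clock'],s['eef_pos'],s['eef_rot'],s['gripper_width'],s['ft_force'])
from scipy.spatial.transform import Rotation as R
Rt=R.from_quat(s['eef_rot']).as_matrix()
f=grab('wrist','wrist2.png')
for c,st in blobs(f,(45,90,50),(85,255,255)):
    for p in (onplane(f,*c,.124),pt(f,*c)): print('g',c,st,p,Rt.T@(p-s['eef_pos']))
# fingertip depth check: nearest points in range image
E
```

```text
2.75 [0.45917951 0.11182271 0.23272162] [-8.56117750e-02  9.96327725e-01  1.25314737e-03  3.43436506e-04] 0.7005392091063632 [-0.38813918  0.44185878 -0.72842654]
g [223.77100494 276.90280066] [211 263  27  29 607] [0.54383188 0.09731384 0.124     ] [-0.0808386  -0.02900256  0.10872394]
g [223.77100494 276.90280066] [211 263  27  29 607] [0.54341595 0.09731789 0.12469212] [-0.08043008 -0.02892592  0.10803164]
g [292.22660099 276.91625616] [279 263  27  29 609] [0.53391016 0.1555476  0.124     ] [-0.08099665  0.03006999  0.10886812]
g [292.22660099 276.91625616] [279 263  27  29 609] [0.53455055 0.15580622 0.12285916] [-0.08167074  0.03021278  0.11000992]
```

View pics/wrist2.png

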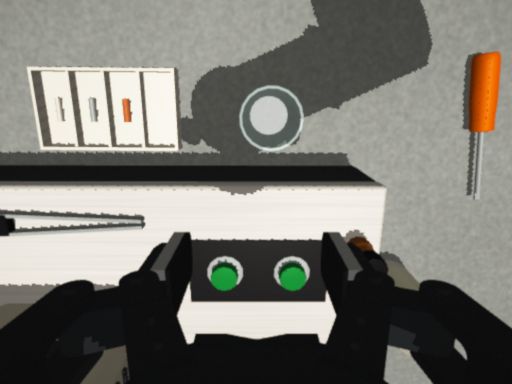

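The wrist view shows both caps clear, at (224,277) and (292,277), centred between the fingers with even rows, so the yaw is good. The amber vial is at (362,245) near the left finger, so I'll check its clearance.

```bash
python3 - <<'E'
from h import *
from scipy.spatial.transform import Rotation as R
s=arm.sense();Rt=R.from_quat(s['eef_rot']).as_matrix()
f=grab('side','side2.png')
for c,st in blobs(f,(5,100,20),(18,255,140),8):
    if 240<c[0]<275 and 200<c[1]<235: 
        for z in (.12,.13): print(c,st,Rt.T@(onplane(f,*c,z)-s['eef_pos']), Rt.T@(pt(f,*c)-s['eef_pos']))
im=cv2.imread('pics/side2.png')[170:250,190:300]; cv2.imwrite('pics/side2z.png',cv2.resize(im,None,fx=6,fy=6))
E
```

```text
[257.25925926 218.66666667] [254 214   7  10  54] [-0.0588411   0.08519288  0.1130294 ] [-0.05861159  0.09660084  0.10500478]
[257.25925926 218.66666667] [254 214   7  10  54] [-0.0585561   0.09935936  0.10306437] [-0.05861159  0.09660084  0.10500478]
```

View pics/side2z.png

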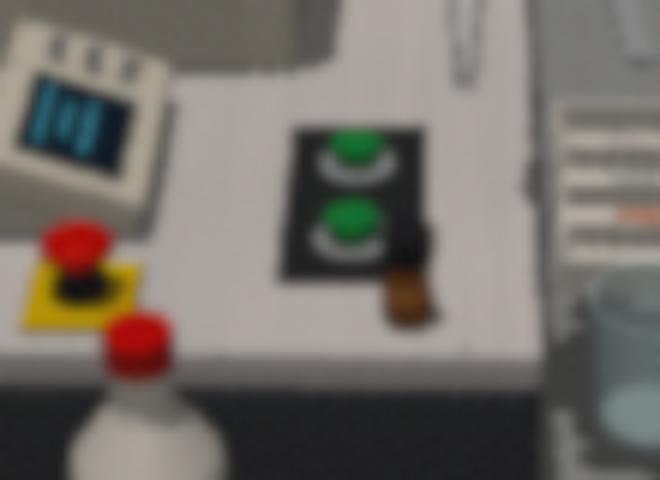

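The vial stands about 80 mm off the midline at its near edge, and the fingers reach about ±41 mm, so it's clear. I'll move over the keys and start down.

Request:
arm_command([
  [0.59,-0.27,0.01,0,0],
  [0.59,-0.54,0.01,0,0],
  [0.59,-0.54,0.01,0.2,0],
  [0.59,-0.54,0.01,0.4,0],
  [0.59,-0.54,0.01,0.6,0],
  [0.59,-0.54,0.01,0.6,0],
  [0.59,-0.54,0.01,0.6,0],
])

```text
clock: 3.55
eef_pos: [0.5386, 0.1279, 0.1436]
eef_rot: [-0.087, 0.996, 0.001, 0.001]
ft_force: [0.6, -0.2, 1.4]
gripper_width: 0.585
```

```bash
python3 - <<'E'
from h import *
s=arm.sense(); print(s['clock'],s['eef_pos'],s['eef_rot'],s['gripper_width'],s['ft_force'])
grab('wrist','wrist3.png');f=grab('side','side3.png')
im=cv2.imread('pics/side3.png')[130:250,190:330]; cv2.imwrite('pics/side3z.png',cv2.resize(im,None,fx=5,fy=5))
E
```

```text
3.55 [0.53860167 0.12790206 0.14356917] [-8.65818539e-02  9.96244124e-01  9.59386505e-04  5.54573433e-04] 0.5854500294740458 [ 0.60558117 -0.2416637   1.39441369]
```

View pics/side3z.png

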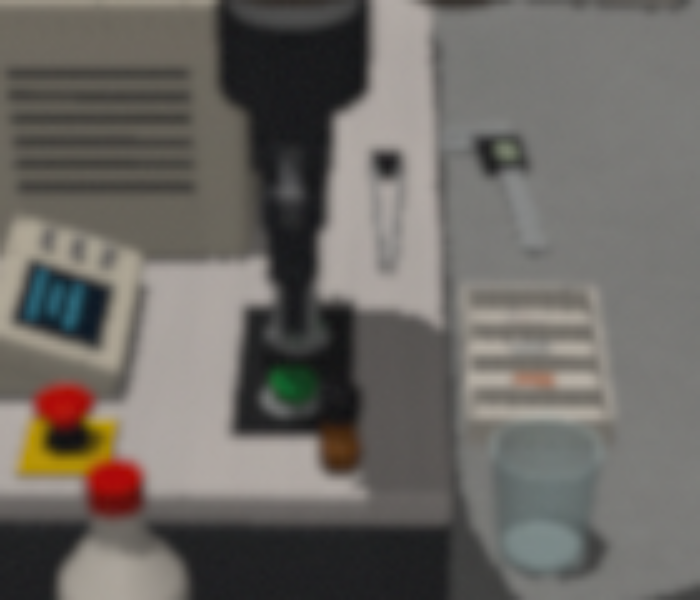

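View pics/wrist3.png

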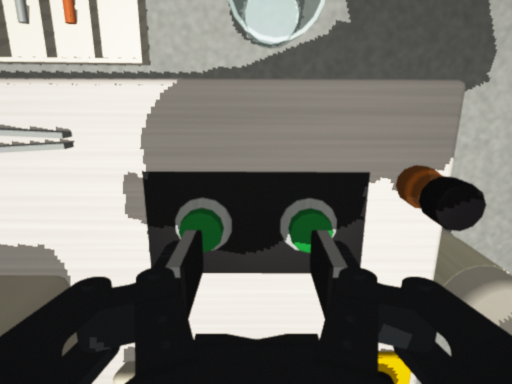

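The wrist view shows each fingertip over its cap, symmetric: caps at (202,230) and (311,230), fingers at about (195,235) and (317,235). The vial is clear at (440,200). I'll lower slowly until I feel contact.

Request:
arm_command([
  [0.59,0,0,0.04,0],
  [0.59,0,0,0.08,0],
  [0.59,0,0,0.1,0],
  [0.59,0,0,0.12,0],
  [0.59,0,0,0.13,0],
  [0.59,0,0,0.13,0],
  [0.59,0,0,0.13,0],
])

```text
clock: 4.35
eef_pos: [0.5398, 0.1286, 0.1256]
eef_rot: [-0.087, 0.996, 0.002, 0.002]
ft_force: [-0.4, 0.0, -0.1]
gripper_width: 0.593
```

Request:
arm_command([
  [0.59,0,0,0.02,0],
  [0.59,0,0,0.04,0],
  [0.59,0,0,0.05,0],
  [0.59,0,0,0.06,0],
  [0.59,0,0,0.06,0],
])

```text
clock: 4.85
eef_pos: [0.54, 0.1287, 0.1178]
eef_rot: [-0.087, 0.996, 0.002, 0.003]
ft_force: [-2.9, -0.2, 8.3]
gripper_width: 0.591
```

Request:
arm_command([
  [0.59,0,0,0.02,0],
  [0.59,0,0,0.03,0],
  [0.59,0,0,0.04,0],
  [0.59,0,0,0.04,0],
  [0.59,0,0,0.04,0],
])

```text
clock: 5.35
eef_pos: [0.5401, 0.1287, 0.1149]
eef_rot: [-0.087, 0.996, 0.001, 0.003]
ft_force: [-7.7, -0.3, 17.1]
gripper_width: 0.587
```

Request:
arm_command([
  [0.59,0,0,0.022,0],
  [0.59,0,0,0.022,0],
  [0.59,0,0,0.022,0],
  [0.59,0,0,0.022,0],
  [0.59,0,0,0.022,0],
])

```text
clock: 5.85
eef_pos: [0.5401, 0.1287, 0.1148]
eef_rot: [-0.088, 0.996, 0.001, 0.004]
ft_force: [-7.4, -0.1, 17.8]
gripper_width: 0.591
```

```bash
python3 - <<'E'
from h import *
s=arm.sense(); print(s['clock'],s['eef_pos'],s['gripper_width'],s['ft_force'])
grab('wrist','wrist4.png');grab('scene','scene4.png')
E
```

```text
5.85 [0.5400515  0.12868297 0.11484864] 0.590546373864141 [-7.41552986 -0.13131276 17.79584852]
```

View pics/wrist4.png

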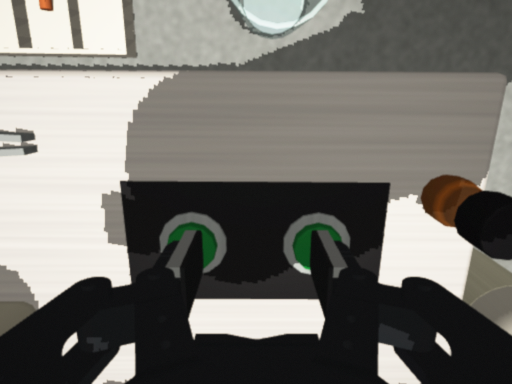

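View pics/scene4.png

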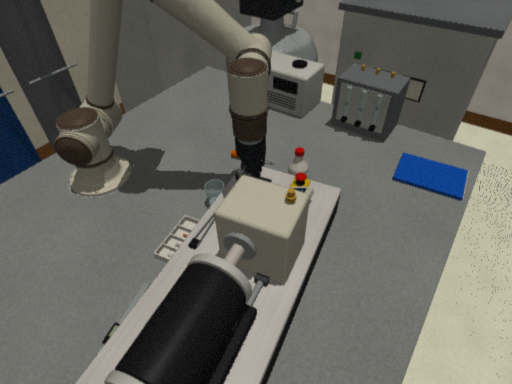

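Both fingertips stand on the sunken caps, at (192,240) and (318,240) in the wrist view. In the scene view the furnace has left the head, with a gap at about (240,250). I'll keep holding.

Request:
arm_command([
  [0.59,0,0,0.023,0],
  [0.59,0,0,0.023,0],
  [0.59,0,0,0.023,0],
  [0.59,0,0,0.023,0],
  [0.59,0,0,0.023,0],
  [0.59,0,0,0.023,0],
  [0.59,0,0,0.023,0],
  [0.59,0,0,0.023,0],
  [0.59,0,0,0.023,0],
  [0.59,0,0,0.023,0],
  [0.59,0,0,0.023,0],
  [0.59,0,0,0.023,0],
  [0.59,0,0,0.023,0],
  [0.59,0,0,0.023,0],
  [0.59,0,0,0.023,0],
  [0.59,0,0,0.023,0],
  [0.59,0,0,0.023,0],
  [0.59,0,0,0.023,0],
  [0.59,0,0,0.023,0],
  [0.59,0,0,0.023,0],
])

```text
clock: 7.95
eef_pos: [0.5401, 0.1287, 0.1149]
eef_rot: [-0.088, 0.996, 0.001, 0.004]
ft_force: [-8.0, 0.6, 19.3]
gripper_width: 0.59
```

Request:
arm_command([
  [0.59,0,0,0.023,0],
  [0.59,0,0,0.023,0],
  [0.59,0,0,0.023,0],
  [0.59,0,0,0.023,0],
  [0.59,0,0,0.023,0],
  [0.59,0,0,0.023,0],
  [0.59,0,0,0.023,0],
  [0.59,0,0,0.023,0],
  [0.59,0,0,0.023,0],
  [0.59,0,0,0.023,0],
  [0.59,0,0,0.023,0],
  [0.59,0,0,0.023,0],
  [0.59,0,0,0.023,0],
  [0.59,0,0,0.023,0],
  [0.59,0,0,0.023,0],
  [0.59,0,0,0.023,0],
  [0.59,0,0,0.023,0],
  [0.59,0,0,0.023,0],
  [0.59,0,0,0.023,0],
  [0.59,0,0,0.023,0],
])

```text
clock: 9.95
eef_pos: [0.5401, 0.1287, 0.1148]
eef_rot: [-0.088, 0.996, 0.001, 0.005]
ft_force: [-8.0, 0.8, 18.7]
gripper_width: 0.589
```

```bash
python3 - <<'E'
from h import *
s=arm.sense(); print(s['clock'],s['eef_pos'],s['gripper_width'],s['ft_force'])
grab('scene','scene5.png')
E
```

```text
9.95 [0.54007983 0.1286995  0.1148477 ] 0.5892558779156023 [-8.02824783  0.77015562 18.66342708]
```

Request:
arm_command([
  [0.59,0,0,0.023,0],
  [0.59,0,0,0.023,0],
  [0.59,0,0,0.023,0],
  [0.59,0,0,0.023,0],
  [0.59,0,0,0.023,0],
  [0.59,0,0,0.023,0],
  [0.59,0,0,0.023,0],
  [0.59,0,0,0.023,0],
  [0.59,0,0,0.023,0],
  [0.59,0,0,0.023,0],
  [0.59,0,0,0.023,0],
  [0.59,0,0,0.023,0],
  [0.59,0,0,0.023,0],
  [0.59,0,0,0.023,0],
  [0.59,0,0,0.023,0],
])

```text
clock: 11.5
eef_pos: [0.5402, 0.1287, 0.1149]
eef_rot: [-0.088, 0.996, 0.001, 0.006]
ft_force: [-7.9, 0.5, 18.8]
gripper_width: 0.586
```

```bash
python3 - <<'E'
from h import *
s=arm.sense(); print(s['clock'],s['eef_pos'],s['gripper_width'],s['ft_force'])
f=grab('scene','scene6.png')
a=cv2.imread('pics/scene5.png').astype(int);b=cv2.imread('pics/scene6.png').astype(int)
d=abs(a-b).max(2); print((d>25).sum(), [ (r.min(),r.max(),c.min(),c.max()) for r,c in [np.where(d>25)] if len(r)])
E
```

```text
11.5 [0.54016416 0.12871338 0.11487523] 0.585809848903096 [-7.87826374  0.49999842 18.78178849]
15 [(np.int64(36), np.int64(375), np.int64(119), np.int64(270))]
```

View pics/scene6.png

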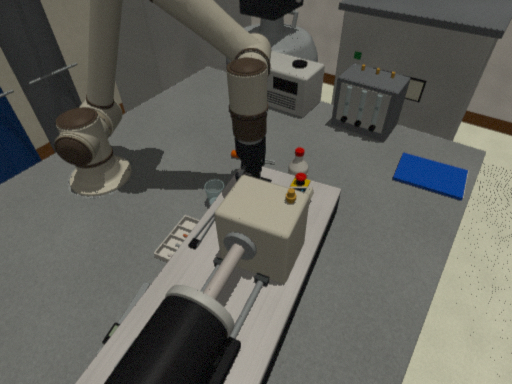

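The scene view shows the furnace far back, with its near ring at about (200,300), and nothing moved over the last 1.5 s. Before letting go I'll measure its position from depth.

```bash
python3 - <<'E'
from h import *
f=grab('scene','scene7.png')
R,t=cam(f); v,u=np.mgrid[0:384,0:512]; z=f['range_z']
P=np.stack([(u-f['cx'])/f['fx']*z,(v-f['cy'])/f['fy']*z,z],-1)
P=(P-t)@R
a=np.radians(10); ex=np.array([np.cos(a),np.sin(a)]);ey=np.array([-np.sin(a),np.cos(a)])
mid=np.array([.539,.1275]); d=P[...,:2]-mid; X=d@ex-.06; Y=d@ey
m=(z>0)&(abs(P[...,2]-.262)<.012)&(abs(X-.03)<.03)
m&=(Y<-.25)
y=np.sort(Y[m]); print(len(y), y[-15:], 'joint', -.255-np.percentile(y,99.5))
E
```

```text
4109 [-0.39811981 -0.39788568 -0.39784747 -0.39773335 -0.39760105 -0.39754576
 -0.39752161 -0.39742664 -0.39726718 -0.39725437 -0.39699139 -0.39690389
 -0.39685787 -0.39663107 -0.39642376] joint 0.14341928536410975
```

The furnace measures about 0.14 m, so it's on the stop. I'll let go and lift straight up.

Request:
arm_command([
  [0.59,0,0,-0.05,0],
  [0.59,0,0,-0.15,0],
  [0.59,0,0,-0.35,0],
  [0.59,0,0,-0.6,0],
  [0.59,0,0,-0.8,0],
  [0.59,0.3,0,-0.8,0],
  [0.59,0.6,0,-0.8,0],
  [0.59,0.6,0,-0.8,0],
  [0.59,0.6,0,-0.8,0],
  [0.59,0.6,0,-0.8,0],
  [0.59,0.6,0,-0.8,0],
])

```text
clock: 12.7
eef_pos: [0.4512, 0.113, 0.2337]
eef_rot: [-0.088, 0.996, 0.001, 0.006]
ft_force: [0.2, -0.4, -0.5]
gripper_width: 0.59
```

```bash
python3 - <<'E'
from h import *
s=arm.sense(); print(s['clock'],s['eef_pos'],s['ft_force'],abs(s['qvel']).max())
f=grab('wrist','wrist8.png')
for c,st in blobs(f,(45,90,50),(85,255,255)): print('g',c,st,onplane(f,*c,.124),pt(f,*c))
f=grab('side','side8.png')
for c,st in blobs(f,(45,90,50),(85,255,255)): print('g',c,st,pt(f,*c))
f=grab('scene','scene8.png')
a=cv2.imread('pics/scene7.png').astype(int);b=cv2.imread('pics/scene8.png').astype(int)
print((abs(a-b).max(2)>30)[230:].sum())
E
```

```text
12.7 [0.45119147 0.11296685 0.23368483] [ 0.24889088 -0.35786781 -0.50473145] 0.00392613552716906
g [221.26182432 282.01182432] [208 268  27  29 592] [0.54361524 0.0974349  0.124     ] [0.5432587 0.0974397 0.1245596]
g [288.65268456 282.47147651] [276 269  27  28 596] [0.53377486 0.15548513 0.124     ] [0.53391689 0.15553811 0.12376243]
g [248.875 193.725] [244 192  10   5  40] [0.54525332 0.10156803 0.12310948]
g [248.3015873  205.63492063] [243 202  11   8  63] [0.53428421 0.16095668 0.12489267]
0
```

View pics/side8.png

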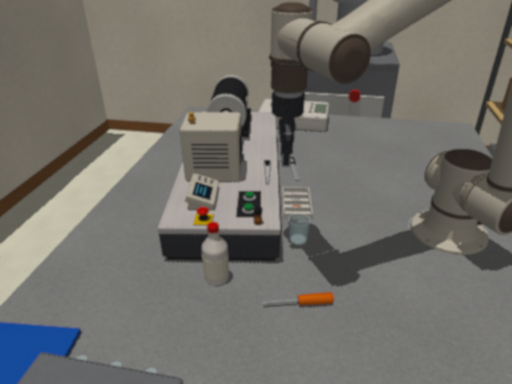

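The side view shows both keys up again at (249,194) and (248,206). The vial at (258,215), stop, bottle, beaker and tray are where they were, and the arm is clear, so I'm handing in.

```bash
python3 -c "
from bench import arm
print(arm.close_job())"
```

```text
the job is handed in; nothing more can be done
None
```

I pressed both green keys together, one fingertip on each, and held them for about 6 s at 17–19 N until the furnace reached its end stop. Then I lifted straight up, backed off, and handed the job in at about 12.9 s; no verdict is reported.

**Last checks:**
- **Furnace:** depth put the carriage at about 0.143 m, which matches the full 0.140 m within camera error. It had not moved for 1.5 s before release and did not move after it.
- **Keys:** both caps are back up at about 124 mm, seen in the wrist and side views.
- **Clearance:** the wrist force is near zero.
- **Red stop and bystanders:** they look unmoved in the pictures.

**Disagreements:** the side camera placed the keys about 4 mm further along y than the wrist camera. I followed the wrist view, and the fingers landed centred. While pressing there was also a sideways force of about 8 N from friction, with no sign of slipping.

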